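# Fold up the storage tray around the circuit board

## Task

Erect the blue fold-up tray around the circuit board that lies on its base: raise all four hinged walls until each stands upright, square to the base, and leave them standing. Leave the board lying where it is in the tray and the meter, jar and screwdriver where they are.

Things in the scene. Friction and masses are not known exactly. Their poses are not given: they have to be found in the camera images.
- tray: flat base of a blue fold-up storage tray, 90 (x) x 120 (y) x 5 mm thick, grey on top, fixed to the bench. Origin: centre of its underside, on the bench; x and y along its edges, z up. A wall is hinged to each of its four edges.
- wall_near (a joint): angle in rad of the blue wall on the tray's -x edge: 0 = flat outward on the bench, grows as it is raised, 1.571 = upright, 2.1 = stop, leaning inward. Hinge line along that edge, 45 mm from the tray's origin, 3 mm above the bench. Stiff hinge (0.07 N m): the wall stays where it is left. Wall: 116 mm wide along the hinge, 5 mm thick, reaching 60 mm from the hinge.
- tab_near (a point): centre of the yellow hand tab of the near wall, 72 mm from the hinge line, in the wall's mid-plane; moves with the wall. The tab, 30 mm wide along the hinge and 5 mm thick, juts 24 mm out from the middle of the wall's outer edge in the same plane. x axis: along the wall towards the hinge; y axis: along the hinge line.
- wall_far (a joint): angle in rad of the blue wall on the tray's +x edge: 0 = flat outward on the bench, grows as it is raised, 1.571 = upright, 2.1 = stop, leaning inward. Hinge line along that edge, 45 mm from the tray's origin, 3 mm above the bench. Stiff hinge (0.07 N m): the wall stays where it is left. Wall: 116 mm wide along the hinge, 5 mm thick, reaching 60 mm from the hinge.
- tab_far (a point): centre of the yellow hand tab of the far wall, 72 mm from the hinge line, in the wall's mid-plane; moves with the wall. The tab, 30 mm wide along the hinge and 5 mm thick, juts 24 mm out from the middle of the wall's outer edge in the same plane. x axis: along the wall towards the hinge; y axis: along the hinge line.
- wall_left (a joint): angle in rad of the blue wall on the tray's +y edge: 0 = flat outward on the bench, grows as it is raised, 1.571 = upright, 2.1 = stop, leaning inward. Hinge line along that edge, 60 mm from the tray's origin, 3 mm above the bench. Stiff hinge (0.07 N m): the wall stays where it is left. Wall: 86 mm wide along the hinge, 5 mm thick, reaching 60 mm from the hinge.
- tab_left (a point): centre of the yellow hand tab of the left wall, 72 mm from the hinge line, in the wall's mid-plane; moves with the wall. The tab, 30 mm wide along the hinge and 5 mm thick, juts 24 mm out from the middle of the wall's outer edge in the same plane. x axis: along the wall towards the hinge; y axis: along the hinge line.
- wall_right (a joint): angle in rad of the blue wall on the tray's -y edge: 0 = flat outward on the bench, grows as it is raised, 1.571 = upright, 2.1 = stop, leaning inward. Hinge line along that edge, 60 mm from the tray's origin, 3 mm above the bench. Stiff hinge (0.07 N m): the wall stays where it is left. Wall: 86 mm wide along the hinge, 5 mm thick, reaching 60 mm from the hinge.
- tab_right (a point): centre of the yellow hand tab of the right wall, 72 mm from the hinge line, in the wall's mid-plane; moves with the wall. The tab, 30 mm wide along the hinge and 5 mm thick, juts 24 mm out from the middle of the wall's outer edge in the same plane. x axis: along the wall towards the hinge; y axis: along the hinge line.
- board: loose green circuit board lying in the tray, 56 (x) x 80 (y) mm, 4 mm thick, with parts on it up to 12 mm high; 80 g. Origin: centre of its underside; z up.
- multimeter: orange handheld meter lying on the bench, 150 (x) x 75 (y) x 34 mm (44 mm with its dial). Origin: centre of its underside. A bystander.
- jar: small amber jar with white cap, 56 mm across, 65 mm high, standing on the bench. Origin: centre of its underside. A bystander.
- screwdriver: red-handled screwdriver, 170 mm long, lying on the bench along its own x. Origin: under its middle. A bystander.
There are look-alikes about, which are no part of the job. Several things have the shape of the board; the one meant has the colours described above.

How it is judged:
By the outcome, as a careful person would: the job done as asked, in the order asked, and still so for the second after the job is handed in, with the robot touching nothing.
It also fails if it takes over 70 s, if anything falls off the work surface, if the arm or the gripper's body presses on something with over 40 N, if the wrist force passes 120 N, or if a joint passes its speed limit or range.

## Robot

A 7-joint arm with a two-finger parallel gripper is mounted at the origin on the work surface. World frame = base frame: x ahead of the robot, y to its left, z up, the work surface at z = 0. Lengths are in m, angles in rad, forces in N, time in s.
With the tool pointing down it reaches from about 0.4 to 0.85 m from the base axis. Payload 10.4 kg.
Tool frame: the origin (TCP) lies between the finger pads; the fingertips stand manip.tip_extent ahead of it and the grasp point (between the pads) lies 6 mm ahead of it (manip.tip_extent is the distance from the TCP to the fingertips, in m); z points along the fingers, y is the line along which they close (so a half turn about z gives the same grasp; the last joint's range is limited). The gripper opens to 85 mm and grips with 20 to 120 N. Pads are 22 mm wide; open, the fingers measure 114 mm over their backs; the gripper's body (76 mm by 85 mm) begins 54 mm behind the grasp point. The pads swing forward as they close: fully open they stand 13 mm farther back than shut.
Start: joints at [-1.29, 0.332, -0.065, 1.46, 0.022, 1.35, -0.088], TCP at [0.187, 0.596, 0.256] pointing down, gripper open.
Joint ranges: [-2.6, 2.6], [-0.5, 2.12], [-1.47, 1.34], [0.16, 2.42], [-1.27, 4.41], [0.06, 2.06], [-2.6, 2.6]. Speed limits (rad/s): [2.22, 2.22, 2.79, 2.79, 3.14, 3.14, 3.14].

## Interface

Orientations are given as a unit quaternion [x, y, z, w].
In Python, from workcell import get_obs, optics, workorder, manip gives the robot as it stands.
- The arm moves only by the tool jog_arm, never from a script. Its argument "increments" is a list of rows, each a list of 7 numbers: the shift along the tool's x, y, z in m, then the turn, a rotation vector about the tool's x, y, z in rad, then the opening, from -1 (shut) to 1 (fully open). A call has 1 to 5 rows; each row is the pose to reach, as a shift and turn from the pose commanded when the call began, along the tool's axes at that moment; what a row does not reach only later rows make up. A row lasts 1/12 s, in which the tool goes at most 41.7 mm and 7.16 degrees, less where a joint would pass 70% of its speed; a pose out of reach is approached as far as the arm can. A call with a gripper value outside its range is refused whole. The fingers move at their own pace and stop on an object; "grip_force" is the grip in N (left out, the last holds). Time passes only in rows, so rows that repeat a pose let the fingers close. It gives the time, the measured TCP pose, the force, the opening and the grip force at its end, in the units of the state.
- get_obs(): the state, without advancing time (a new reading comes with each control period).
- optics.camera(name): name is "scene" or "top" or "wrist"; returns a dict with "color" (384x512x3 uint8, red, green, blue), "depth" (384x512 float32, m along the optical axis (not along the pixel's ray), 0 where there is no reading), "K" (3x3 intrinsics, pixels), "R" (3x3) and "t" (3): a world point X has camera coordinates R X + t. Camera axes: x right, y down, z forward; pixel columns grow to the right and rows downward; lengths in m; the calibration is good to about 2 mm. A picture is of the moment at which its call begins.
- workorder.hand_in(): hands the job in; it is judged then, once.
The state is a dict: "clock": time; "joint_pos": joint angles; "joint_velocities": joint speeds; "tau": joint torques, N m; "position": TCP position; "ee_rot": TCP orientation; "ft_force": force on the tool from outside, world axes, zero at the start; "torque": the same for the moment, N m; "grip_width": opening from 0.0 (shut) to 1.0 (fully open); "grasp_force": force on a finger pad.
Only numpy, scipy, OpenCV 4.12 (cv2) and the standard library are available. Lean on these libraries where they do the work, as an engineer would, in place of code of your own. Each camera call takes 0.05 s, during which the arm holds its last target. There are 200 camera calls.

## Working session

There is one attempt and no reset: what is moved stays moved. The work goes in short steps, Python scripts to look and compute and a tool call to move; the robot and the scene stay as the last step left them, time stands still between calls to the robot, and variables do not carry over. Pictures are saved under pics/ and viewed, at most 10 in all, crops included, and the job is handed in when it is done.

Besides the shell and the picture viewer there is one more tool, called as name([rows], argument=value, ...), one row to a line, values as JSON. jog_arm: Moves the arm, as the interface text tells. Its arguments: {"type":"object","properties":{"increments":{"type":"array"},"grip_force":{"type":"number"}},"required":["increments"]}

```bash
mkdir -p pics; ls; python3 - <<'E'
from workcell import get_obs, optics, workorder, manip
import cv2,numpy as np
print(get_obs(), manip.tip_extent)
a=[optics.camera(n) for n in("scene","top")]
for n,c in zip(("scene","top"),a):
    cv2.imwrite(f"pics/{n}0.png",c["color"][:,:,::-1]); np.savez(f"{n}0.npz",**c)
    print(n,c["K"].round(1).tolist(),c["R"].round(3).tolist(),c["t"].round(3).tolist())
E
```

```text
pics
{'clock': 0.0, 'joint_pos': array([-1.28959053,  0.33285293, -0.06468831,  1.46097486,  0.02160928,
        1.34990497, -0.08845631]), 'joint_velocities': array([ 1.24677981e-03,  1.57013294e-03,  9.32143949e-06, -7.50574588e-04,
       -6.85971098e-04,  1.57536432e-03, -1.06852248e-03]), 'tau': array([-1.57553668e-04, -6.25459170e+01,  4.88416920e-02, -3.91602981e+01,
        1.62283442e-02,  1.01063296e-02,  2.80308385e-06]), 'position': array([0.1868787 , 0.59603427, 0.2555117 ]), 'ee_rot': array([ 1.51291490e-01,  9.88488929e-01, -7.18912182e-04, -6.86231893e-05]), 'ft_force': array([-0.20029988,  0.01272184,  0.59591189]), 'torque': array([ 0.02719439, -0.0202807 ,  0.00909792]), 'grasp_force': 0.0, 'grip_width': 0.9982892995429408} 0.025
scene [[468.4, 0.0, 251.5], [0.0, 468.4, 195.5], [0.0, 0.0, 1.0]] [[-0.15, 0.989, -0.008], [0.787, 0.114, -0.606], [-0.598, -0.097, -0.796]] [0.102, -0.407, 1.632]
top [[392.3, 0.0, 262.8], [0.0, 392.3, 190.3], [0.0, 0.0, 1.0]] [[0.014, -1.0, -0.004], [-0.977, -0.012, -0.215], [0.215, 0.007, -0.977]] [-0.001, 0.549, 0.952]
```

View pics/scene0.png

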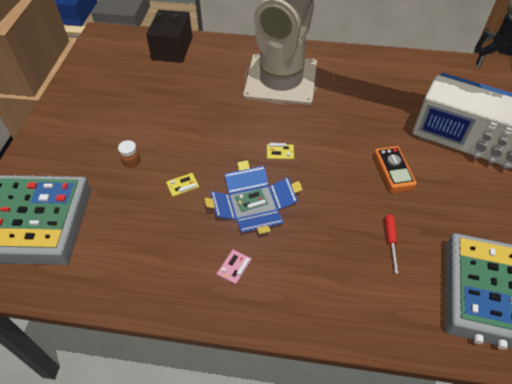

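View pics/top0.png

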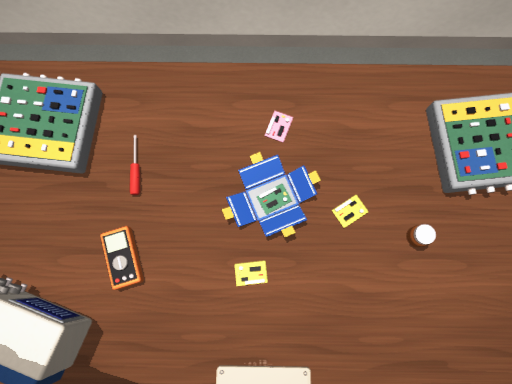

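The pictures show the tray near top-view px (272,198), turned about 20° from the world axes. Its tabs are at (257,158) far, (228,213) left, (314,177) right and (288,231) near. There are yellow look-alike boards at (350,210) and (251,273) and a pink one at (279,126). Next I'll measure from the depth in both views.

```bash
cat > h.py <<'E'
import numpy as np,cv2
def cloud(c):
    K,R,t,d=c["K"],c["R"],c["t"],c["depth"]
    v,u=np.indices(d.shape)
    P=np.stack([(u-K[0,2])*d/K[0,0],(v-K[1,2])*d/K[1,1],d],-1)
    return (P-t)@R   # R^T (P-t)
def masks(c):
    h=cv2.cvtColor(c["color"],cv2.COLOR_RGB2HSV).astype(int); H,S,V=h[...,0],h[...,1],h[...,2]
    ok=c["depth"]>0
    return dict(blue=(H>105)&(H<125)&(S>130)&ok,yel=(H>18)&(H<33)&(S>130)&(V>90)&ok,green=(H>40)&(H<90)&(S>80)&ok)
E
python3 - <<'E'
from h import *
for n in("top","scene"):
    c=dict(np.load(n+"0.npz")); X=cloud(c); m=masks(c)
    ctr=np.array([.5,0]) 
    B=X[m["blue"]]
    # seed: pixel of tray centre
    u,v=(272,198) if n=="top" else (252,203)
    p0=X[v,u]; print(n,"centre",p0.round(3))
    near=np.linalg.norm(X[...,:2]-p0[:2],axis=-1)<.16
    for k in m:
        l,lab,st,ce=cv2.connectedComponentsWithStats((m[k]&near).astype(np.uint8))
        for i in range(1,l):
            if st[i,4]<12: continue
            P=X[lab==i]; pm=np.median(P,0); 
            s=np.linalg.svd(P-P.mean(0),full_matrices=False)
            print(k,st[i,4],ce[i].round(1),"mean",P.mean(0).round(4),"z",np.percentile(P[:,2],[3,50,97]).round(4),"n",s[2][2].round(2))
E
```

```text
top centre [ 0.54  -0.018  0.007]
blue 781 [262.7 177.5] mean [0.595  0.0076 0.0138] z [0.0017 0.014  0.025 ] n [ 0.13  0.06 -0.99]
blue 17 [246. 167.] mean [0.62  0.053 0.027] z [0.0236 0.0271 0.0306] n [0.91 0.39 0.11]
blue 453 [301.8 183.9] mean [ 0.5761 -0.0974  0.0227] z [0.011  0.0227 0.0361] n [-0.2   0.48  0.85]
blue 439 [241.6 209.1] mean [0.5066 0.0627 0.0165] z [0.0075 0.0164 0.0254] n [ 0.15 -0.36  0.92]
blue 519 [281.2 220.3] mean [ 0.4773 -0.0429  0.0219] z [0.0106 0.0217 0.0353] n [0.51 0.21 0.83]
blue 24 [298.8 221.9] mean [ 0.4716 -0.0879  0.035 ] z [0.0241 0.0364 0.0388] n [-0.92 -0.4  -0.01]
yel 96 [256.  157.1] mean [0.6472 0.0263 0.03  ] z [-0.0016  0.0325  0.0374] n [0.82 0.02 0.58]
yel 100 [314.2 176.7] mean [ 0.5916 -0.129   0.041 ] z [-0.0008  0.0445  0.0511] n [-0.45  0.81 -0.37]
yel 101 [227.3 213. ] mean [0.493  0.0989 0.0319] z [0.0269 0.0329 0.0378] n [-0.31  0.58 -0.76]
yel 96 [288.1 231.3] mean [ 0.4462 -0.0598  0.0417] z [-0.001   0.0451  0.0507] n [-0.94 -0.19 -0.29]
green 339 [274.3 199.6] mean [ 0.5352 -0.0245  0.0083] z [0.0044 0.0084 0.0118] n [-
[... 151 characters left out ...]

blue 323 [283.2 193.5] mean [0.5129 0.0643 0.017 ] z [0.0085 0.017  0.0256] n [ 0.16 -0.39  0.91]
blue 250 [222.7 205.4] mean [ 0.5808 -0.094   0.022 ] z [0.0113 0.0218 0.0323] n [-0.23  0.52  0.82]
blue 16 [234.9 214.7] mean [ 0.5942 -0.0585  0.0036] z [-0.0003  0.0037  0.0064] n [-0.38  0.79  0.47]
blue 277 [258.8 220.2] mean [0.6116 0.0099 0.0168] z [0.0097 0.0168 0.0238] n [-0.38 -0.16  0.91]
yel 87 [296.8 186.3] mean [0.4909 0.0997 0.028 ] z [-0.0018  0.0325  0.0377] n [-0.5   0.64  0.59]
yel 76 [208.4 202.3] mean [ 0.5894 -0.1304  0.0403] z [-0.0012  0.0445  0.0519] n [ 0.56 -0.8  -0.23]
yel 71 [263.7 229.9] mean [0.6486 0.0278 0.0296] z [-0.0016  0.0333  0.0393] n [-0.8  -0.32  0.51]
```

Both views agree on these values:
- **Tray:** centre about (0.543, -0.018), yaw about 23.4°.
- **Wall angles:** near and right about 33°, left and far about 22°. The tab heights (0.045 and 0.033) fit the 72 mm arm.

I'll push each wall upright from outside with the closed fingers' flat side, starting with the left wall.

```bash
cat >> h.py <<'E'
from scipy.spatial.transform import Rotation as Ro
C=np.array([.5435,-.018]); YAW=np.radians(23.4)
ex=np.array([np.cos(YAW),np.sin(YAW)]); ey=np.array([-ex[1],ex[0]])
OUT=dict(near=-ex,far=ex,left=ey,right=-ey); HD=dict(near=.045,far=.045,left=.06,right=.06)
def goal(w,d,z):  # d: TCP distance outside the hinge line; tool down, tool x parallel to wall normal
    p=np.r_[C+OUT[w]*(HD[w]+d),z]; return p
def steps(w,wps,pos,q):
    R=Ro.from_quat(q); o=OUT[w]; best=None
    for s in(1,-1):
        x=np.r_[s*o,0]; G=Ro.from_matrix(np.stack([x,np.cross([0,0,-1],x),[0,0,-1]],1))
        r=(R.inv()*G).as_rotvec()
        if best is None or np.linalg.norm(r)<np.linalg.norm(best[0]): best=(r,G)
    r,G=best; print("turn",r.round(3))
    for d,z in wps:
        g=goal(w,d,z); print((d,z),"world",g.round(3),"from now:",R.inv().apply(g-pos).round(4),"after turn:",G.inv().apply(g-pos).round(4))
E
python3 - <<'E'
from h import *; from workcell import get_obs
o=get_obs(); steps("left",[(.1,.13),(.1,.045),(.0135,.07)],o["position"],o["ee_rot"])
E
```

```text
turn [-0.001  0.001  0.859]
(0.1, 0.13) world [0.48  0.129 0.13 ] from now: [-0.4194 -0.358   0.1261] after turn: [-0.5452  0.0834  0.1256]
(0.1, 0.045) world [0.48  0.129 0.045] from now: [-0.4194 -0.3579  0.2111] after turn: [-0.5452  0.0834  0.2106]
(0.0135, 0.07) world [0.514 0.049 0.07 ] from now: [-0.4759 -0.4234  0.1862] after turn: [-0.6317  0.0834  0.1856]
```

jog_arm([
  [-0.029, -0.025, 0, 0, 0, 0.06, -1],
  [-0.058, -0.05, 0, 0, 0, 0.12, -1],
  [-0.087, -0.075, 0, 0, 0, 0.18, -1],
  [-0.116, -0.1, 0, 0, 0, 0.24, -1],
  [-0.145, -0.125, 0, 0, 0, 0.3, -1],
])

```text
clock: 0.52
position: [0.2885, 0.4319, 0.256]
ee_rot: [0.299, 0.954, -0.0, -0.0]
ft_force: [0.6, 0.8, 0.1]
grip_width: 0.302
grasp_force: 0.0
```

```bash
python3 - <<'E'
from h import *; from workcell import get_obs
o=get_obs(); print(o["position"],o["grip_width"]);steps("left",[(.1,.13),(.1,.045),(.0135,.07)],o["position"],o["ee_rot"])
E
```

```text
[0.2884903  0.43188964 0.25596051] 0.30212937058399253
turn [-0.001 -0.     0.556]
(0.1, 0.13) world [0.48  0.129 0.13 ] from now: [-0.3301 -0.1397  0.126 ] after turn: [-0.3542  0.0554  0.126 ]
(0.1, 0.045) world [0.48  0.129 0.045] from now: [-0.3301 -0.1397  0.211 ] after turn: [-0.3542  0.0554  0.211 ]
(0.0135, 0.07) world [0.514 0.049 0.07 ] from now: [-0.4036 -0.1853  0.186 ] after turn: [-0.4407  0.0554  0.186 ]
```

jog_arm([
  [-0.033, -0.014, 0, 0, 0, 0.056, -1],
  [-0.066, -0.028, 0, 0, 0, 0.112, -1],
  [-0.099, -0.042, 0, 0, 0, 0.168, -1],
  [-0.132, -0.056, 0, 0, 0, 0.224, -1],
  [-0.165, -0.07, 0, 0, 0, 0.28, -1],
])

```text
clock: 0.93
position: [0.3845, 0.2807, 0.2562]
ee_rot: [0.429, 0.903, -0.0, -0.0]
ft_force: [1.2, 0.1, 0.2]
grip_width: 0.001
grasp_force: 0.0
```

jog_arm([
  [-0.036, -0.004, 0.016, 0, 0, 0.055, -1],
  [-0.072, -0.008, 0.032, 0, 0, 0.11, -1],
  [-0.108, -0.013, 0.048, 0, 0, 0.166, -1],
  [-0.144, -0.017, 0.064, 0, 0, 0.22, -1],
  [-0.178, -0.022, 0.08, 0, 0, 0.276, -1],
])

```text
clock: 1.35
position: [0.4805, 0.1289, 0.1756]
ee_rot: [0.549, 0.836, 0.0, 0.0]
ft_force: [0.5, -0.2, 1.3]
grip_width: 0.001
grasp_force: 0.0
```

```bash
python3 - <<'E'
from h import *; from workcell import get_obs,optics
o=get_obs(); print(o["position"],o["grip_width"]);steps("left",[(.1,.13),(.1,.045),(.0135,.07)],o["position"],o["ee_rot"])
c=optics.camera("wrist");cv2.imwrite("pics/w1.png",c["color"][:,:,::-1])
E
```

```text
[0.4805412  0.12892909 0.17560179] 0.0009443062079507205
turn [ 0.  0. -0.]
(0.1, 0.13) world [0.48  0.129 0.13 ] from now: [ 0.0002 -0.0006  0.0456] after turn: [ 0.0002 -0.0006  0.0456]
(0.1, 0.045) world [0.48  0.129 0.045] from now: [ 0.0002 -0.0006  0.1306] after turn: [ 0.0002 -0.0006  0.1306]
(0.0135, 0.07) world [0.514 0.049 0.07 ] from now: [-0.0863 -0.0006  0.1056] after turn: [-0.0863 -0.0006  0.1056]
```

View pics/w1.png

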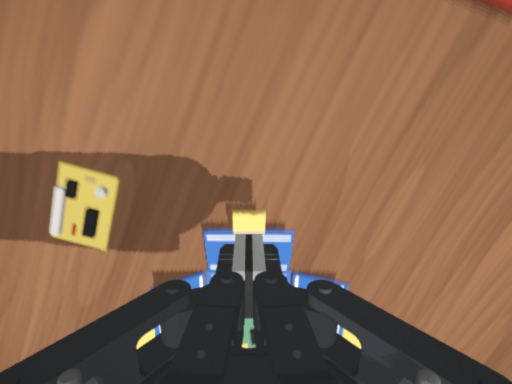

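The tab sits centred under the fingers at (249,222), with the tool's x along the wall's normal. Next I'll descend outside the tab and push inward.

jog_arm([
  [0, 0, 0.035, 0, 0, 0, -1],
  [0, 0, 0.07, 0, 0, 0, -1],
  [0, 0, 0.1, 0, 0, 0, -1],
  [0, 0, 0.122, 0, 0, 0, -1],
  [0, -0.0005, 0.13, 0, 0, 0, -1],
])

```text
clock: 1.82
position: [0.4773, 0.1299, 0.043]
ee_rot: [0.548, 0.837, -0.002, -0.001]
ft_force: [-0.7, -0.3, -0.2]
grip_width: 0.003
grasp_force: 0.0
```

jog_arm([
  [-0.008, 0, 0, 0, 0, 0, -1],
  [-0.016, 0, 0, 0, 0, 0, -1],
  [-0.024, 0, -0.003, 0, 0, 0, -1],
  [-0.032, 0, -0.006, 0, 0, 0, -1],
  [-0.04, 0, -0.009, 0, 0, 0, -1],
])

```text
clock: 2.23
position: [0.4892, 0.1109, 0.0585]
ee_rot: [0.543, 0.84, 0.005, -0.011]
ft_force: [-59.2, 74.2, 56.5]
grip_width: -0.001
grasp_force: 46.7
```

```bash
python3 - <<'E'
from h import *; from workcell import get_obs,optics
o=get_obs(); print(o["position"],o["ft_force"]);steps("left",[(.02,.07),(.0135,.07)],o["position"],o["ee_rot"])
a,b=[optics.camera(n)["color"][130:290,170:345] for n in("scene","top")]
cv2.imwrite("pics/c2.png",cv2.resize(np.hstack([a,b])[:,:,::-1],None,fx=2.2,fy=2.2))
E
```

```text
[0.48920748 0.11086828 0.05845161] [-59.15399378  74.18415321  56.51727623]
turn [-0.003 -0.024  0.015]
(0.02, 0.07) world [0.512 0.055 0.07 ] from now: [-0.0595 -0.0023 -0.013 ] after turn: [-0.0598 -0.0014 -0.0115]
(0.0135, 0.07) world [0.514 0.049 0.07 ] from now: [-0.066  -0.0024 -0.0131] after turn: [-0.0663 -0.0014 -0.0115]
```

View pics/c2.png

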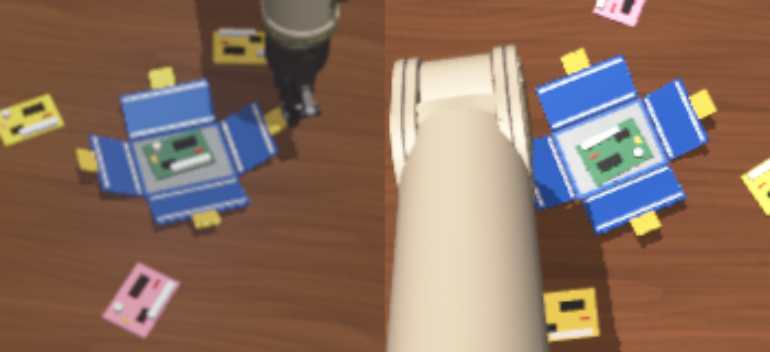

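The push is jamming. Pushing horizontally on the tab edge at 22° is friction-locked, and the wrist force is close to its limit. I'll back off, then grip the tab by its side edges and carry it along its arc so it pivots between the pads.

jog_arm([
  [0.012, 0, 0, 0, 0, 0, -1],
  [0.024, 0, 0.002, 0, 0, 0, -1],
  [0.036, 0, 0.002, 0, 0, 0, -1],
  [0.05, 0, 0, 0, 0, 0, -1],
  [0.05, 0, -0.015, 0, 0, 0, -0.3],
])

```text
clock: 2.75
position: [0.4745, 0.1416, 0.0707]
ee_rot: [0.547, 0.837, 0.0, -0.001]
ft_force: [-0.5, -0.1, 0.6]
grip_width: 0.129
grasp_force: 0.0
```

jog_arm([
  [0, 0, -0.02, 0, 0, 0, 0.2],
  [0, 0, -0.04, 0, 0, 0, 0.2],
  [0, 0, -0.04, 0, 0, 0, 0.2],
])

```text
clock: 3.0
position: [0.4786, 0.14, 0.1159]
ee_rot: [0.548, 0.836, 0.004, 0.002]
ft_force: [2.3, 0.2, 0.5]
grip_width: 0.565
grasp_force: 0.0
```

```bash
python3 - <<'E'
from h import *; from workcell import get_obs,optics
o=get_obs(); print(o["position"],o["ee_rot"],o["ft_force"],o["grip_width"])
for n in("scene","top","wrist"):
    c=optics.camera(n); X=cloud(c); np.savez(n+"1.npz",**c)
    T=Ro.from_quat(o["ee_rot"]).inv().apply((X-o["position"]).reshape(-1,3)).reshape(X.shape)
    s=(np.abs(T[...,0])<.03)&(np.abs(T[...,1])<.06)&(T[...,2]>-.03)&(T[...,2]<.05)&(c["depth"]>0)
    P=T[s]; print(n,len(P))
    if len(P): print("x",np.percentile(P[:,0],[1,99]),"z",np.percentile(P[:,2],[50,95,99,100])); 
    for lo in(-.02,-.01,0,.01,.015,.02,.025,.03,.035):
        Q=P[(P[:,2]>lo)&(P[:,2]<lo+.006)]
        if len(Q)>2: print(lo,len(Q),"x",Q[:,0].min().round(3),Q[:,0].max().round(3),"y",np.sort(Q[:,1])[[0,len(Q)//4,3*len(Q)//4,-1]].round(3))
    m=masks(c)["yel"]; near=np.linalg.norm(X[...,:2]-(C+ey*.127),axis=-1)<.04
    Y=X[m&near]; 
    if len(Y): print("tab left",len(Y),np.median(Y,0).round(4))
E
```

```text
[0.47863695 0.13996162 0.11585336] [0.54840435 0.83620288 0.00366167 0.00200265] [2.32857662 0.18239543 0.45476384] 0.5651687048801556
scene 153
x [-0.01331203  0.00865169] z [-0.00242564  0.01830206  0.0210544   0.02338348]
-0.02 8 x -0.013 -0.001 y [-0.033 -0.026  0.032  0.036]
-0.01 13 x -0.012 -0.0 y [-0.024 -0.023  0.032  0.035]
0 22 x -0.013 0.007 y [-0.031 -0.023  0.037  0.04 ]
0.01 21 x -0.011 0.01 y [-0.03  -0.023  0.035  0.039]
0.015 16 x -0.011 0.002 y [-0.029 -0.024  0.03   0.035]
0.02 4 x -0.009 0.006 y [-0.025 -0.025 -0.023 -0.023]
tab left 81 [0.4972 0.0934 0.0461]
top 0
tab left 96 [0.4959 0.0927 0.0465]
wrist 10802
x [-0.00947939  0.01462931] z [-0.02210929  0.01556953  0.02188279  0.02611593]
-0.02 784 x 0.001 0.015 y [-0.055 -0.036  0.036  0.054]
-0.01 647 x -0.01 0.013 y [-0.04  -0.027  0.025  0.038]
0 660 x -0.01 0.013 y [-0.04  -0.028  0.027  0.038]
0.01 533 x -0.01 0.013 y [-0.04  -0.028  0.027  0.038]
0.015 439 x -0.01 0.013 y [-0.04  -0.028  0.026  0.038]
0.02 214 x -0.01 0.012 y [-0.033 -0.027  0.025  0.031]
0.025 21 x -0.008 0.007 y [-0.027 -0.027  0.024  0.025]
tab left 102 [4.982e-01 8.070e-02 4.000e-04]
```

```bash
cat >> h.py <<'E'
def arc(w,th0,n=10,r=.076,dz=.019,th1=90):
    from workcell import get_obs
    o=get_obs(); print("pos",o["position"].round(4),"F",o["ft_force"].round(1),"grip",round(o["grip_width"],3))
    W=[(r*np.cos(t),.003+r*np.sin(t)+dz) for t in np.radians(np.linspace(th0,th1,n+1))]
    steps(w,[(W[0][0],.14),W[0]],o["position"],o["ee_rot"])
    W=np.array(W); print("arc rel (out,up):",[tuple(x) for x in (W-W[0]).round(4)[1:].tolist()])
E
python3 -c "
from h import *
arc('left',35)"
```

```text
pos [0.4762 0.1395 0.1115] F [-0.2 -0.1 -0.7] grip 0.599
turn [ 0.002 -0.     0.002]
(np.float64(0.062255555365963375), 0.14) world [0.495 0.094 0.14 ] from now: [-0.049  -0.0008 -0.0285] after turn: [-0.049  -0.0008 -0.0285]
(np.float64(0.062255555365963375), np.float64(0.0655918091626795)) world [0.495 0.094 0.066] from now: [-0.049  -0.001   0.0459] after turn: [-0.049  -0.0008  0.0459]
arc rel (out,up): [(-0.0045, 0.0058), (-0.0095, 0.0111), (-0.0149, 0.0159), (-0.0209, 0.0201), (-0.0272, 0.0238), (-0.0338, 0.0269), (-0.0407, 0.0293), (-0.0478, 0.031), (-0.055, 0.0321), (-0.0623, 0.0324)]
```

jog_arm([
  [-0.025, -0.001, 0, 0, 0, 0, 0.2],
  [-0.049, -0.001, 0, 0, 0, 0, 0.2],
  [-0.049, -0.001, 0.016, 0, 0, 0, 0.2],
  [-0.049, -0.001, 0.034, 0, 0, 0, 0.2],
  [-0.049, -0.001, 0.046, 0, 0, 0, 0.2],
], grip_force=20)

```text
clock: 3.57
position: [0.4937, 0.0935, 0.0628]
ee_rot: [0.548, 0.836, -0.001, -0.0]
ft_force: [-1.0, -0.3, -0.3]
grip_width: 0.593
grasp_force: 0.0
```

jog_arm([
  [0, 0, 0, 0, 0, 0, -0.1],
  [0, 0, 0, 0, 0, 0, -0.4],
  [0, 0, 0, 0, 0, 0, -0.7],
  [0, 0, 0, 0, 0, 0, -1],
  [0, 0, 0, 0, 0, 0, -1],
], grip_force=20)

```text
clock: 3.98
position: [0.4954, 0.094, 0.0652]
ee_rot: [0.548, 0.836, 0.001, 0.001]
ft_force: [5.5, -2.0, -5.9]
grip_width: 0.34
grasp_force: 23.0
```

```bash
python3 -c "
from h import *
arc('left',35)"
```

```text
pos [0.4954 0.094  0.0652] F [ 5.5 -2.  -5.9] grip 0.34
turn [0.002 0.001 0.002]
(np.float64(0.062255555365963375), 0.14) world [0.495 0.094 0.14 ] from now: [ 0.0003 -0.0002 -0.0748] after turn: [ 0.0004 -0.0004 -0.0748]
(np.float64(0.062255555365963375), np.float64(0.0655918091626795)) world [0.495 0.094 0.066] from now: [ 0.0004 -0.0004 -0.0004] after turn: [ 0.0004 -0.0004 -0.0004]
arc rel (out,up): [(-0.0045, 0.0058), (-0.0095, 0.0111), (-0.0149, 0.0159), (-0.0209, 0.0201), (-0.0272, 0.0238), (-0.0338, 0.0269), (-0.0407, 0.0293), (-0.0478, 0.031), (-0.055, 0.0321), (-0.0623, 0.0324)]
```

Gripped (opening 0.34 is about 29 mm, the tab's width). Now I'll follow the arc, checking the force halfway.

jog_arm([
  [-0.0045, 0, -0.006, 0, 0, 0, -1],
  [-0.0095, 0, -0.011, 0, 0, 0, -1],
  [-0.015, 0, -0.016, 0, 0, 0, -1],
  [-0.021, 0, -0.02, 0, 0, 0, -1],
  [-0.027, 0, -0.024, 0, 0, 0, -1],
])

```text
clock: 4.4
position: [0.5057, 0.0698, 0.0893]
ee_rot: [0.548, 0.837, 0.001, 0.0]
ft_force: [5.1, 1.6, -7.7]
grip_width: 0.34
grasp_force: 20.3
```

```bash
python3 -c "
from h import *
arc('left',35)"
```

```text
pos [0.5057 0.0698 0.0893] F [ 5.1  1.6 -7.7] grip 0.34
turn [ 0.002 -0.     0.003]
(np.float64(0.062255555365963375), 0.14) world [0.495 0.094 0.14 ] from now: [ 0.0267 -0.     -0.0507] after turn: [ 0.0267 -0.0002 -0.0507]
(np.float64(0.062255555365963375), np.float64(0.0655918091626795)) world [0.495 0.094 0.066] from now: [ 0.0267 -0.0002  0.0237] after turn: [ 0.0267 -0.0002  0.0237]
arc rel (out,up): [(-0.0045, 0.0058), (-0.0095, 0.0111), (-0.0149, 0.0159), (-0.0209, 0.0201), (-0.0272, 0.0238), (-0.0338, 0.0269), (-0.0407, 0.0293), (-0.0478, 0.031), (-0.055, 0.0321), (-0.0623, 0.0324)]
```

jog_arm([
  [-0.007, 0, -0.003, 0, 0, 0, -1],
  [-0.0135, 0, -0.0055, 0, 0, 0, -1],
  [-0.0205, 0, -0.007, 0, 0, 0, -1],
  [-0.028, 0, -0.0085, 0, 0, 0, -1],
  [-0.035, 0, -0.0085, 0, 0, 0, -1],
])

```text
clock: 4.82
position: [0.5197, 0.0376, 0.0978]
ee_rot: [0.548, 0.837, 0.001, 0.0]
ft_force: [1.5, 3.8, 6.6]
grip_width: 0.341
grasp_force: 21.2
```

jog_arm([
  [0, 0, 0, 0, 0, 0, -1],
  [0, 0, 0, 0, 0, 0, -0.2],
  [0, 0, 0, 0, 0, 0, 0.2],
  [0, 0, 0, 0, 0, 0, 0.2],
])

```text
clock: 5.15
position: [0.518, 0.0373, 0.0963]
ee_rot: [0.548, 0.837, -0.001, -0.001]
ft_force: [0.3, 0.1, -0.2]
grip_width: 0.598
grasp_force: 0.0
```

jog_arm([
  [0, 0, -0.02, 0, 0, 0, 0.2],
  [0, 0, -0.045, 0, 0, 0, 0.2],
  [0, 0, -0.045, 0, 0, 0, 0.2],
])

```text
clock: 5.4
position: [0.5204, 0.0376, 0.1453]
ee_rot: [0.548, 0.836, 0.001, 0.001]
ft_force: [1.4, 0.5, 0.2]
grip_width: 0.603
grasp_force: 0.0
```

```bash
python3 -c "
from h import *; from workcell import optics
for n in('scene','wrist'):
    c=optics.camera(n); X=cloud(c); m=masks(c)['yel']&(np.linalg.norm(X[...,:2]-(C+ey*.07),axis=-1)<.05)&(X[...,2]>.015)
    Y=X[m]; print(n,len(Y),'radial out of hinge',np.percentile((Y[:,:2]-C)@ey-.06,[5,25,50,75,95]).round(4),'z',np.percentile(Y[:,2],[5,50,95]).round(4))
arc('far',22.4,12)"
```

```text
scene 27 radial out of hinge [-0.0011  0.0015  0.0035  0.0129  0.017 ] z [0.0746 0.0857 0.237 ]
wrist 618 radial out of hinge [0.0042 0.0062 0.0067 0.007  0.0074] z [0.0667 0.0801 0.0868]
pos [0.5189 0.0377 0.1422] F [-0.1  0.4 -0.3] grip 0.601
turn [ 1.000e-03  1.000e-03 -1.568e+00]
(np.float64(0.0702654985545358), 0.14) world [0.649 0.028 0.14 ] from now: [-0.0612  0.1155  0.0023] after turn: [-0.1157 -0.0609  0.0022]
(np.float64(0.0702654985545358), np.float64(0.05096134860262083)) world [0.649 0.028 0.051] from now: [-0.0613  0.1154  0.0913] after turn: [-0.1157 -0.0609  0.0912]
arc rel (out,up): [(-0.0032, 0.0068), (-0.007, 0.0132), (-0.0115, 0.0192), (-0.0165, 0.0247), (-0.022, 0.0297), (-0.028, 0.0342), (-0.0344, 0.038), (-0.0411, 0.0412), (-0.0482, 0.0438), (-0.0554, 0.0456), (-0.0628, 0.0467), (-0.0703, 0.047)]
```

```bash
cat >> h.py <<'E'
def tilt(w,cams=("wrist","scene","top")):
    from workcell import optics
    o=OUT[w]; s=np.array([-o[1],o[0]])
    for n in cams:
        c=optics.camera(n); X=cloud(c); M=masks(c); D=X[...,:2]-C
        rad=D@o-HD[w]; lat=D@s
        for k,lw in(("yel",.014),("blue",.05)):
            m=M[k]&(np.abs(lat)<lw)&(np.abs(rad)<.03)&(X[...,2]>.02)&(X[...,2]<.084)
            if m.sum()<15: continue
            z=X[...,2][m]; r=rad[m]; 
            for _ in range(3):
                p=np.polyfit(z,r,1); e=np.abs(np.polyval(p,z)-r); g=e<max(2*np.median(e),1e-4); z,r=z[g],r[g]
            print(w,n,k,len(z),"z",z.min().round(3),z.max().round(3),"angle",round(90-np.degrees(np.arctan(p[0])),1),"rad@.003",np.polyval(p,.003).round(4),"rad@.075",np.polyval(p,.075).round(4))
E
python3 -c "
from h import *
tilt('left')"
```

```text
left wrist yel 241 z 0.065 0.084 angle 87.1 rad@.003 0.0031 rad@.075 0.0067
left wrist blue 1025 z 0.02 0.063 angle 88.4 rad@.003 0.004 rad@.075 0.0059
```

Left stands at about 88°. The far wall is next.

jog_arm([
  [-0.012, 0.023, 0, 0, 0, -0.12, 0.2],
  [-0.0245, 0.046, 0, 0, 0, -0.24, 0.2],
  [-0.037, 0.069, 0, 0, 0, -0.36, 0.2],
  [-0.049, 0.092, 0, 0, 0, -0.48, 0.2],
  [-0.061, 0.1155, 0, 0, 0, -0.6, 0.2],
])

```text
clock: 6.07
position: [0.6496, 0.0278, 0.1403]
ee_rot: [0.273, 0.962, -0.0, -0.001]
ft_force: [-0.1, 0.6, 0.7]
grip_width: 0.6
grasp_force: 0.0
```

jog_arm([
  [0, 0, 0, 0, 0, -0.12, 0.2],
  [0, 0, 0, 0, 0, -0.24, 0.2],
  [0, 0, 0, 0, 0, -0.36, 0.2],
  [0, 0, 0, 0, 0, -0.48, 0.2],
  [0, 0, 0, 0, 0, -0.6, 0.2],
])

```text
clock: 6.48
position: [0.6485, 0.0278, 0.1403]
ee_rot: [-0.023, 1.0, -0.0, -0.001]
ft_force: [-0.8, -0.2, 0.8]
grip_width: 0.598
grasp_force: 0.0
```

jog_arm([
  [0, 0, 0, 0, 0, -0.12, 0.2],
  [0, 0, 0, 0, 0, -0.24, 0.2],
  [0, 0, 0, 0, 0, -0.368, 0.2],
  [0, 0, 0, 0, 0, -0.368, 0.2],
])

```text
clock: 6.82
position: [0.6485, 0.0277, 0.1405]
ee_rot: [-0.206, 0.979, 0.0, -0.001]
ft_force: [0.3, 0.5, 0.7]
grip_width: 0.595
grasp_force: 0.0
```

```bash
python3 -c "
from h import *; from workcell import optics
c=optics.camera('wrist');X=cloud(c);cv2.imwrite('pics/w3.png',c['color'][:,:,::-1])
m=masks(c)['yel']&(np.linalg.norm(X[...,:2]-(C+ex*.112),axis=-1)<.04)&(X[...,2]>.012)
Y=X[m]; D=Y[:,:2]-C; print(len(Y),'out',np.percentile(D@ex-.045,[2,50,98]).round(4),'lat',np.percentile(D@ey,[2,50,98]).round(4),'z',np.percentile(Y[:,2],[2,50,98]).round(4))
arc('far',22.4,12)"
```

```text
34 out [0.0572 0.0781 0.0792] lat [-0.0142  0.0017  0.0138] z [0.0274 0.0346 0.0369]
pos [0.6486 0.0278 0.1407] F [ 0.7  0.4 -0.2] grip 0.599
turn [ 0.001 -0.002 -0.002]
(np.float64(0.0702654985545358), 0.14) world [0.649 0.028 0.14 ] from now: [-0.0006 -0.0003  0.0007] after turn: [-0.0006 -0.0003  0.0007]
(np.float64(0.0702654985545358), np.float64(0.05096134860262083)) world [0.649 0.028 0.051] from now: [-0.0008 -0.0003  0.0897] after turn: [-0.0006 -0.0003  0.0897]
arc rel (out,up): [(-0.0032, 0.0068), (-0.007, 0.0132), (-0.0115, 0.0192), (-0.0165, 0.0247), (-0.022, 0.0297), (-0.028, 0.0342), (-0.0344, 0.038), (-0.0411, 0.0412), (-0.0482, 0.0438), (-0.0554, 0.0456), (-0.0628, 0.0467), (-0.0703, 0.047)]
```

jog_arm([
  [0, 0, 0.035, 0, 0, 0, 0.2],
  [-0.0005, 0, 0.065, 0, 0, 0, 0.2],
  [-0.0005, 0, 0.082, 0, 0, 0, 0.2],
  [-0.0005, 0, 0.0895, 0, 0, 0, 0.2],
  [-0.0005, 0, 0.0895, 0, 0, 0, 0.2],
])

```text
clock: 7.28
position: [0.6482, 0.028, 0.05]
ee_rot: [-0.201, 0.98, 0.0, -0.002]
ft_force: [-1.2, -0.2, 0.6]
grip_width: 0.601
grasp_force: 0.0
```

jog_arm([
  [0, 0, 0, 0, 0, 0, -0.1],
  [0, 0, 0, 0, 0, 0, -0.4],
  [0, 0, 0, 0, 0, 0, -0.7],
  [0, 0, 0, 0, 0, 0, -1],
  [0, 0, 0, 0, 0, 0, -1],
], grip_force=20)

```text
clock: 7.7
position: [0.6505, 0.0283, 0.0535]
ee_rot: [-0.203, 0.979, -0.0, 0.001]
ft_force: [2.1, -0.3, 1.5]
grip_width: 0.339
grasp_force: 21.6
```

jog_arm([
  [0.003, 0, -0.007, 0, 0, 0, -1],
  [0.007, 0, -0.013, 0, 0, 0, -1],
  [0.0115, 0, -0.019, 0, 0, 0, -1],
  [0.0165, 0, -0.0245, 0, 0, 0, -1],
])

```text
clock: 8.03
position: [0.6342, 0.0213, 0.0776]
ee_rot: [-0.203, 0.979, -0.0, 0.0]
ft_force: [1.7, -0.6, -1.9]
grip_width: 0.343
grasp_force: 19.9
```

```bash
python3 -c "
from h import *
arc('far',22.4,12)"
```

```text
pos [0.6342 0.0213 0.0776] F [ 1.7 -0.6 -1.9] grip 0.343
turn [-0.  0. -0.]
(np.float64(0.0702654985545358), 0.14) world [0.649 0.028 0.14 ] from now: [-0.0164 -0.0001 -0.0624] after turn: [-0.0164 -0.0001 -0.0624]
(np.float64(0.0702654985545358), np.float64(0.05096134860262083)) world [0.649 0.028 0.051] from now: [-0.0164 -0.0001  0.0266] after turn: [-0.0164 -0.0001  0.0266]
arc rel (out,up): [(-0.0032, 0.0068), (-0.007, 0.0132), (-0.0115, 0.0192), (-0.0165, 0.0247), (-0.022, 0.0297), (-0.028, 0.0342), (-0.0344, 0.038), (-0.0411, 0.0412), (-0.0482, 0.0438), (-0.0554, 0.0456), (-0.0628, 0.0467), (-0.0703, 0.047)]
```

jog_arm([
  [0.0055, 0, -0.0035, 0, 0, 0, -1],
  [0.0115, 0, -0.0078, 0, 0, 0, -1],
  [0.018, 0, -0.0115, 0, 0, 0, -1],
  [0.0245, 0, -0.0147, 0, 0, 0, -1],
  [0.0315, 0, -0.0173, 0, 0, 0, -1],
])

```text
clock: 8.45
position: [0.6054, 0.0089, 0.095]
ee_rot: [-0.203, 0.979, 0.0, 0.001]
ft_force: [4.7, 0.9, 3.5]
grip_width: 0.338
grasp_force: 20.0
```

jog_arm([
  [0.0075, 0, -0.0018, 0, 0, 0, -1],
  [0.015, 0, -0.0029, 0, 0, 0, -1],
  [0.022, 0, -0.0031, 0, 0, 0, -1],
  [0.024, 0, -0.0031, 0, 0, 0, -1],
  [0.024, 0, -0.0031, 0, 0, 0, -1],
])

```text
clock: 8.87
position: [0.583, -0.0007, 0.0983]
ee_rot: [-0.202, 0.979, 0.0, 0.0]
ft_force: [0.2, 0.9, 11.4]
grip_width: 0.337
grasp_force: 19.2
```

jog_arm([
  [0, 0, 0, 0, 0, 0, -0.2],
  [0, 0, 0, 0, 0, 0, 0.2],
  [0, 0, 0, 0, 0, 0, 0.2],
])

```text
clock: 9.12
position: [0.5822, -0.0008, 0.0963]
ee_rot: [-0.203, 0.979, 0.0, -0.001]
ft_force: [-1.5, 0.0, 0.3]
grip_width: 0.602
grasp_force: 0.0
```

jog_arm([
  [0, 0, -0.02, 0, 0, 0, 0.2],
  [0, 0, -0.045, 0, 0, 0, 0.2],
  [0, 0, -0.045, 0, 0, 0, 0.2],
])

```text
clock: 9.37
position: [0.5849, -0.0007, 0.1459]
ee_rot: [-0.203, 0.979, -0.0, 0.002]
ft_force: [0.6, -0.6, 1.4]
grip_width: 0.6
grasp_force: 0.0
```

```bash
python3 -c "
from h import *
tilt('far')
arc('near',33.5)"
```

```text
far wrist yel 421 z 0.064 0.084 angle 84.1 rad@.003 -0.0011 rad@.075 0.0064
far wrist blue 1797 z 0.02 0.063 angle 83.1 rad@.003 -0.0018 rad@.075 0.0069
far scene yel 13 z 0.072 0.083 angle 84.7 rad@.003 0.005 rad@.075 0.0117
far scene blue 79 z 0.02 0.065 angle 86.5 rad@.003 0.0046 rad@.075 0.0091
pos [ 0.5829 -0.0006  0.1415] F [-0.5 -0.2 -1.1] grip 0.601
turn [ 0.    -0.001 -0.   ]
(np.float64(0.06337532247710478), 0.14) world [ 0.444 -0.061  0.14 ] from now: [ 0.1514 -0.0004  0.0017] after turn: [ 0.1514 -0.0003  0.0015]
(np.float64(0.06337532247710478), np.float64(0.06394721088371642)) world [ 0.444 -0.061  0.064] from now: [ 0.1513 -0.0004  0.0777] after turn: [ 0.1514 -0.0003  0.0776]
arc rel (out,up): [(-0.0044, 0.006), (-0.0094, 0.0116), (-0.015, 0.0167), (-0.021, 0.0211), (-0.0274, 0.025), (-0.0342, 0.0282), (-0.0412, 0.0308), (-0.0485, 0.0326), (-0.0559, 0.0337), (-0.0634, 0.0341)]
```

Far is only at about 84°, because the tab slipped a few mm in the pads. The measured faces also put the tray centre about 1.5 mm further along +x and 1 mm along +y. I'll square this wall with the shut fingers' flat side, since nothing locks at this angle.

jog_arm([
  [-0.019, 0, 0, 0, 0, 0, -0.4],
  [-0.0375, 0, 0, 0, 0, 0, -1],
  [-0.0375, 0, 0.02, 0, 0, 0, -1],
  [-0.0375, 0, 0.045, 0, 0, 0, -1],
  [-0.0375, 0, 0.0615, 0, 0, 0, -1],
])

```text
clock: 9.93
position: [0.6163, 0.0145, 0.0771]
ee_rot: [-0.203, 0.979, 0.0, -0.002]
ft_force: [-0.0, -0.2, -0.7]
grip_width: 0.003
grasp_force: 0.0
```

jog_arm([
  [0, 0, 0, 0, 0, 0, -1],
  [0.006, 0, 0, 0, 0, 0, -1],
  [0.011, 0, 0, 0, 0, 0, -1],
  [0.015, 0, 0, 0, 0, 0, -1],
  [0.017, 0, 0, 0, 0, 0, -1],
])

```text
clock: 10.35
position: [0.6023, 0.0073, 0.0819]
ee_rot: [-0.202, 0.979, 0.0, 0.001]
ft_force: [0.9, 0.4, -0.4]
grip_width: 0.001
grasp_force: 0.5
```

```bash
sed -i 's/^C=.*; YAW/C=np.array([.5445,-.0165]); YAW/' h.py; python3 -c "
from h import *
tilt('far')
arc('far',80,1)"
```

```text
far wrist yel 914 z 0.064 0.084 angle 86.6 rad@.003 -0.0029 rad@.075 0.0015
far wrist blue 3433 z 0.02 0.064 angle 85.7 rad@.003 -0.0034 rad@.075 0.002
far scene blue 36 z 0.02 0.065 angle 90.0 rad@.003 0.0034 rad@.075 0.0034
pos [0.6025 0.0076 0.0815] F [ 0.   0.3 -0.8] grip 0.001
turn [-0.     0.001 -0.   ]
(np.float64(0.013197261502686712), 0.14) world [0.598 0.007 0.14 ] from now: [ 0.0045  0.0009 -0.0585] after turn: [ 0.0046  0.0009 -0.0585]
(np.float64(0.013197261502686712), np.float64(0.09684538922892781)) world [0.598 0.007 0.097] from now: [ 0.0046  0.0009 -0.0153] after turn: [ 0.0046  0.0009 -0.0153]
arc rel (out,up): [(-0.0132, 0.0012)]
```

jog_arm([
  [0.002, 0, 0, 0, 0, 0, -1],
  [0.004, 0, 0, 0, 0, 0, -1],
  [0.0045, 0, 0, 0, 0, 0, -1],
  [0.0045, 0, 0, 0, 0, 0, -1],
])

```text
clock: 10.83
position: [0.5981, 0.0058, 0.0807]
ee_rot: [-0.203, 0.979, 0.0, 0.0]
ft_force: [0.0, -0.1, -0.1]
grip_width: -0.003
grasp_force: 0.1
```

```bash
python3 -c "
from h import *
tilt('far')
arc('far',80,1)"
```

```text
far wrist yel 830 z 0.065 0.084 angle 89.5 rad@.003 -0.003 rad@.075 -0.0024
far wrist blue 3164 z 0.02 0.064 angle 88.8 rad@.003 -0.0035 rad@.075 -0.0019
far scene blue 50 z 0.02 0.063 angle 92.5 rad@.003 0.0032 rad@.075 0.0001
pos [0.5981 0.0059 0.0806] F [-0.2 -0.7  0.3] grip -0.002
turn [ 0. -0. -0.]
(np.float64(0.013197261502686712), 0.14) world [0.598 0.007 0.14 ] from now: [-0.0001  0.0008 -0.0594] after turn: [-0.0002  0.0008 -0.0594]
(np.float64(0.013197261502686712), np.float64(0.09684538922892781)) world [0.598 0.007 0.097] from now: [-0.0002  0.0008 -0.0163] after turn: [-0.0002  0.0008 -0.0163]
arc rel (out,up): [(-0.0132, 0.0012)]
```

Far is square (about 89.5°). The near wall is next.

jog_arm([
  [-0.012, 0, 0, 0, 0, 0, -1],
  [-0.012, 0, -0.03, 0, 0, 0, -1],
  [-0.012, 0, -0.065, 0, 0, 0, -1],
  [0.02, 0, -0.065, 0, 0, 0, 0],
  [0.055, 0, -0.065, 0, 0, 0, 0.2],
])

```text
clock: 11.4
position: [0.5492, -0.0153, 0.1475]
ee_rot: [-0.204, 0.979, -0.0, 0.002]
ft_force: [-0.5, -0.6, -0.7]
grip_width: 0.274
grasp_force: 0.0
```

jog_arm([
  [0.035, 0, 0, 0, 0, 0, 0.2],
  [0.07, 0, 0, 0, 0, 0, 0.2],
  [0.1, 0, 0, 0, 0, 0, 0.2],
  [0.112, 0, 0, 0, 0, 0, 0.2],
  [0.112, 0, 0, 0, 0, 0, 0.2],
])

```text
clock: 11.82
position: [0.4429, -0.0617, 0.1457]
ee_rot: [-0.202, 0.979, 0.0, -0.0]
ft_force: [1.2, 0.5, -0.1]
grip_width: 0.596
grasp_force: 0.0
```

```bash
python3 -c "
from h import *; from workcell import optics
c=optics.camera('wrist');X=cloud(c)
m=masks(c)['yel']&(np.linalg.norm(X[...,:2]-(C-ex*.108),axis=-1)<.04)&(X[...,2]>.012)
Y=X[m]; D=Y[:,:2]-C; print(len(Y),'out',np.percentile(-D@ex-.045,[2,50,98]).round(4),'lat',np.percentile(D@ey,[2,50,98]).round(4),'z',np.percentile(Y[:,2],[2,50,98]).round(4))
arc('near',33.5)"
```

```text
791 out [0.0515 0.0623 0.0716] lat [-0.0139  0.0006  0.0147] z [0.0384 0.0456 0.0497]
pos [ 0.4446 -0.0607  0.146 ] F [0.8 0.1 0.1] grip 0.597
turn [ 0.     0.001 -0.001]
(np.float64(0.06337532247710478), 0.14) world [ 0.445 -0.06   0.14 ] from now: [-0.0008  0.0009  0.006 ] after turn: [-0.0008  0.0009  0.006 ]
(np.float64(0.06337532247710478), np.float64(0.06394721088371642)) world [ 0.445 -0.06   0.064] from now: [-0.0007  0.0009  0.0821] after turn: [-0.0008  0.0009  0.0821]
arc rel (out,up): [(-0.0044, 0.006), (-0.0094, 0.0116), (-0.015, 0.0167), (-0.021, 0.0211), (-0.0274, 0.025), (-0.0342, 0.0282), (-0.0412, 0.0308), (-0.0485, 0.0326), (-0.0559, 0.0337), (-0.0634, 0.0341)]
```

jog_arm([
  [0, 0.0005, 0.035, 0, 0, 0, 0.2],
  [0, 0.0005, 0.06, 0, 0, 0, 0.2],
  [0, 0.0005, 0.075, 0, 0, 0, 0.2],
  [0, 0.0005, 0.082, 0, 0, 0, 0.2],
  [0, 0.0005, 0.082, 0, 0, 0, 0.2],
])

```text
clock: 12.28
position: [0.4448, -0.0594, 0.0624]
ee_rot: [-0.203, 0.979, 0.0, -0.001]
ft_force: [-0.0, 0.7, 0.1]
grip_width: 0.601
grasp_force: 0.0
```

jog_arm([
  [0, 0, 0, 0, 0, 0, -0.1],
  [0, 0, 0, 0, 0, 0, -0.4],
  [0, 0, 0, 0, 0, 0, -0.7],
  [0, 0, 0, 0, 0, 0, -1],
  [0, 0, 0, 0, 0, 0, -1],
], grip_force=20)

```text
clock: 12.7
position: [0.4454, -0.0596, 0.0644]
ee_rot: [-0.203, 0.979, 0.0, 0.001]
ft_force: [1.1, 1.9, -0.8]
grip_width: 0.341
grasp_force: 21.0
```

jog_arm([
  [-0.0045, 0, -0.006, 0, 0, 0, -1],
  [-0.0095, 0, -0.0116, 0, 0, 0, -1],
  [-0.015, 0, -0.0167, 0, 0, 0, -1],
  [-0.021, 0, -0.021, 0, 0, 0, -1],
  [-0.0275, 0, -0.025, 0, 0, 0, -1],
])

```text
clock: 13.12
position: [0.4701, -0.049, 0.0892]
ee_rot: [-0.203, 0.979, 0.0, -0.001]
ft_force: [-1.0, -0.2, -2.4]
grip_width: 0.334
grasp_force: 19.9
```

jog_arm([
  [-0.0067, 0, -0.003, 0, 0, 0, -1],
  [-0.0137, 0, -0.0057, 0, 0, 0, -1],
  [-0.021, 0, -0.0075, 0, 0, 0, -1],
  [-0.0284, 0, -0.0086, 0, 0, 0, -1],
  [-0.0355, 0, -0.009, 0, 0, 0, -1],
])

```text
clock: 13.53
position: [0.5038, -0.0346, 0.0982]
ee_rot: [-0.203, 0.979, -0.0, 0.001]
ft_force: [-2.4, -0.4, 4.3]
grip_width: 0.337
grasp_force: 19.5
```

jog_arm([
  [0, 0, 0, 0, 0, 0, -0.2],
  [0, 0, 0, 0, 0, 0, 0.2],
  [0, 0, 0, 0, 0, 0, 0.2],
  [0, 0, -0.025, 0, 0, 0, 0.2],
  [0, 0, -0.05, 0, 0, 0, 0.2],
])

```text
clock: 13.95
position: [0.5013, -0.0351, 0.1471]
ee_rot: [-0.203, 0.979, 0.0, -0.002]
ft_force: [1.1, -0.5, 0.2]
grip_width: 0.602
grasp_force: 0.0
```

```bash
python3 -c "
from h import *
tilt('near')
o=arc('near',80,1)"
```

```text
near wrist yel 131 z 0.071 0.083 angle 84.3 rad@.003 0.0028 rad@.075 0.01
near wrist blue 1029 z 0.024 0.064 angle 87.6 rad@.003 0.0047 rad@.075 0.0078
near scene yel 30 z 0.067 0.082 angle 89.1 rad@.003 0.0046 rad@.075 0.0057
near scene blue 167 z 0.02 0.065 angle 84.4 rad@.003 -0.0017 rad@.075 0.0053
pos [ 0.5036 -0.0351  0.1493] F [-0.8 -0.2 -0.5] grip 0.598
turn [-0.001  0.004 -0.001]
(np.float64(0.013197261502686712), 0.14) world [ 0.491 -0.04   0.14 ] from now: [0.0133 0.0008 0.0092] after turn: [0.0132 0.0008 0.0093]
(np.float64(0.013197261502686712), np.float64(0.09684538922892781)) world [ 0.491 -0.04   0.097] from now: [0.0134 0.0008 0.0524] after turn: [0.0132 0.0008 0.0524]
arc rel (out,up): [(-0.0132, 0.0012)]
```

jog_arm([
  [0.017, 0, 0, 0, 0, 0, -0.4],
  [0.036, 0, 0, 0, 0, 0, -1],
  [0.036, 0, 0.025, 0, 0, 0, -1],
  [0.036, 0, 0.052, 0, 0, 0, -1],
  [0.036, 0, 0.069, 0, 0, 0, -1],
])

```text
clock: 14.52
position: [0.4678, -0.0494, 0.0761]
ee_rot: [-0.203, 0.979, 0.0, -0.001]
ft_force: [-0.9, 0.2, -0.2]
grip_width: -0.001
grasp_force: 0.0
```

jog_arm([
  [0, 0, 0, 0, 0, 0, -1],
  [-0.008, 0, 0, 0, 0, 0, -1],
  [-0.015, 0, 0, 0, 0, 0, -1],
  [-0.02, 0, 0, 0, 0, 0, -1],
  [-0.0215, 0, 0, 0, 0, 0, -1],
])

```text
clock: 14.93
position: [0.4909, -0.0401, 0.0797]
ee_rot: [-0.203, 0.979, -0.0, 0.001]
ft_force: [-1.9, 0.0, 0.9]
grip_width: -0.002
grasp_force: 0.7
```

```bash
python3 -c "
from h import *
tilt('near')
o=arc('near',80,1)"
```

```text
near wrist blue 2855 z 0.02 0.064 angle 91.7 rad@.003 0.0033 rad@.075 0.0012
near scene yel 24 z 0.069 0.084 angle 90.8 rad@.003 -0.0016 rad@.075 -0.0025
near scene blue 162 z 0.02 0.066 angle 90.1 rad@.003 -0.0023 rad@.075 -0.0024
pos [ 0.4897 -0.0406  0.0791] F [ 0.1 -0.  -0.6] grip 0.004
turn [-0.     0.001  0.   ]
(np.float64(0.013197261502686712), 0.14) world [ 0.491 -0.04   0.14 ] from now: [-0.0017  0.0003 -0.0609] after turn: [-0.0016  0.0003 -0.0609]
(np.float64(0.013197261502686712), np.float64(0.09684538922892781)) world [ 0.491 -0.04   0.097] from now: [-0.0016  0.0003 -0.0177] after turn: [-0.0016  0.0003 -0.0177]
arc rel (out,up): [(-0.0132, 0.0012)]
```

Near is square (about 90–91°). The right wall is next.

jog_arm([
  [0.012, 0, 0, 0, 0, 0, -1],
  [0.012, 0, -0.035, 0, 0, 0, -1],
  [0.012, 0, -0.068, 0, 0, 0, -1],
  [0.012, 0, -0.068, 0, 0, 0, 0.2],
])

```text
clock: 15.42
position: [0.481, -0.0458, 0.1526]
ee_rot: [-0.202, 0.979, -0.0, 0.004]
ft_force: [2.0, 0.5, 1.0]
grip_width: 0.127
grasp_force: 0.0
```

```bash
python3 -c "
from h import *
from workcell import get_obs
print(get_obs()['joint_pos'].round(2))
o=arc('right',33.5)"
```

```text
[-0.23  0.1   0.25  1.97 -0.03  1.06  2.  ]
pos [ 0.481  -0.0458  0.1526] F [2.  0.5 1. ] grip 0.127
turn [0.004 0.008 1.57 ]
(np.float64(0.06337532247710478), 0.14) world [ 0.593 -0.13   0.14 ] from now: [-0.0699 -0.1216  0.0135] after turn: [-0.1217  0.0699  0.0126]
(np.float64(0.06337532247710478), np.float64(0.06394721088371642)) world [ 0.593 -0.13   0.064] from now: [-0.0693 -0.1214  0.0895] after turn: [-0.1217  0.0699  0.0886]
arc rel (out,up): [(-0.0044, 0.006), (-0.0094, 0.0116), (-0.015, 0.0167), (-0.021, 0.0211), (-0.0274, 0.025), (-0.0342, 0.0282), (-0.0412, 0.0308), (-0.0485, 0.0326), (-0.0559, 0.0337), (-0.0634, 0.0341)]
```

jog_arm([
  [-0.014, -0.024, 0, 0, 0, 0.12, 0.2],
  [-0.028, -0.048, 0, 0, 0, 0.24, 0.2],
  [-0.042, -0.072, 0, 0, 0, 0.36, 0.2],
  [-0.056, -0.097, 0, 0, 0, 0.48, 0.2],
  [-0.07, -0.1215, 0, 0, 0, 0.6, 0.2],
])

```text
clock: 15.83
position: [0.5917, -0.1301, 0.147]
ee_rot: [0.099, 0.995, 0.0, 0.0]
ft_force: [0.3, 1.1, 0.0]
grip_width: 0.603
grasp_force: 0.0
```

jog_arm([
  [0, 0, 0, 0, 0, 0.12, 0.2],
  [0, 0, 0, 0, 0, 0.24, 0.2],
  [0, 0, 0, 0, 0, 0.36, 0.2],
  [0, 0, 0, 0, 0, 0.48, 0.2],
  [0, 0, 0, 0, 0, 0.6, 0.2],
])

```text
clock: 16.25
position: [0.5907, -0.1292, 0.1468]
ee_rot: [0.388, 0.921, 0.0, 0.0]
ft_force: [0.1, -0.5, -0.6]
grip_width: 0.597
grasp_force: 0.0
```

jog_arm([
  [0, 0, 0, 0, 0, 0.12, 0.2],
  [0, 0, 0, 0, 0, 0.24, 0.2],
  [0, 0, 0, 0, 0, 0.37, 0.2],
  [0, 0, 0, 0, 0, 0.37, 0.2],
])

```text
clock: 16.58
position: [0.5907, -0.1291, 0.1468]
ee_rot: [0.551, 0.834, 0.0, 0.0]
ft_force: [0.3, -0.3, 0.6]
grip_width: 0.596
grasp_force: 0.0
```

```bash
python3 -c "
from h import *; from workcell import optics
c=optics.camera('wrist');X=cloud(c)
m=masks(c)['yel']&(np.linalg.norm(X[...,:2]-(C-ey*.123),axis=-1)<.04)&(X[...,2]>.012)
Y=X[m]; D=Y[:,:2]-C; print(len(Y),'out',np.percentile(-D@ey-.06,[2,50,98]).round(4),'lat',np.percentile(D@ex,[2,50,98]).round(4),'z',np.percentile(Y[:,2],[2,50,98]).round(4))
arc('right',33.5)"
```

```text
874 out [0.0544 0.0625 0.0694] lat [-0.0154 -0.002   0.013 ] z [0.0412 0.0467 0.0508]
pos [ 0.5907 -0.1291  0.1468] F [-0.3  0.  -0.2] grip 0.598
turn [0.    0.    0.002]
(np.float64(0.06337532247710478), 0.14) world [ 0.593 -0.13   0.14 ] from now: [-0.0017  0.0023  0.0068] after turn: [-0.0017  0.0023  0.0068]
(np.float64(0.06337532247710478), np.float64(0.06394721088371642)) world [ 0.593 -0.13   0.064] from now: [-0.0017  0.0023  0.0829] after turn: [-0.0017  0.0023  0.0829]
arc rel (out,up): [(-0.0044, 0.006), (-0.0094, 0.0116), (-0.015, 0.0167), (-0.021, 0.0211), (-0.0274, 0.025), (-0.0342, 0.0282), (-0.0412, 0.0308), (-0.0485, 0.0326), (-0.0559, 0.0337), (-0.0634, 0.0341)]
```

jog_arm([
  [-0.0015, 0.001, 0.035, 0, 0, 0, 0.2],
  [-0.0015, 0.001, 0.06, 0, 0, 0, 0.2],
  [-0.0015, 0.001, 0.076, 0, 0, 0, 0.2],
  [-0.0015, 0.001, 0.083, 0, 0, 0, 0.2],
  [-0.0015, 0.001, 0.083, 0, 0, 0, 0.2],
])

```text
clock: 17.05
position: [0.5913, -0.13, 0.0623]
ee_rot: [0.548, 0.837, -0.001, -0.001]
ft_force: [0.9, 0.5, 0.6]
grip_width: 0.598
grasp_force: 0.0
```

jog_arm([
  [0, 0, 0, 0, 0, 0, -0.1],
  [0, 0, 0, 0, 0, 0, -0.4],
  [0, 0, 0, 0, 0, 0, -0.7],
  [0, 0, 0, 0, 0, 0, -1],
  [0, 0, 0, 0, 0, 0, -1],
], grip_force=20)

```text
clock: 17.47
position: [0.5924, -0.1312, 0.0647]
ee_rot: [0.549, 0.836, -0.0, 0.001]
ft_force: [-2.3, -4.8, 3.6]
grip_width: 0.342
grasp_force: 21.7
```

jog_arm([
  [0.0045, 0, -0.006, 0, 0, 0, -1],
  [0.0095, 0, -0.0116, 0, 0, 0, -1],
  [0.015, 0, -0.0167, 0, 0, 0, -1],
  [0.021, 0, -0.021, 0, 0, 0, -1],
  [0.0275, 0, -0.025, 0, 0, 0, -1],
])

```text
clock: 17.88
position: [0.5809, -0.1044, 0.0892]
ee_rot: [0.549, 0.836, -0.0, -0.0]
ft_force: [-1.6, -3.8, -1.7]
grip_width: 0.342
grasp_force: 19.8
```

jog_arm([
  [0.0067, 0, -0.003, 0, 0, 0, -1],
  [0.0137, 0, -0.0057, 0, 0, 0, -1],
  [0.021, 0, -0.0075, 0, 0, 0, -1],
  [0.0284, 0, -0.0086, 0, 0, 0, -1],
  [0.0355, 0, -0.009, 0, 0, 0, -1],
])

```text
clock: 18.3
position: [0.567, -0.0717, 0.0983]
ee_rot: [0.549, 0.836, 0.0, 0.0]
ft_force: [-2.9, -4.0, 3.5]
grip_width: 0.339
grasp_force: 20.5
```

jog_arm([
  [0, 0, 0, 0, 0, 0, -0.2],
  [0, 0, 0, 0, 0, 0, 0.2],
  [0, 0, 0, 0, 0, 0, 0.2],
  [0, 0, -0.025, 0, 0, 0, 0.2],
  [0, 0, -0.05, 0, 0, 0, 0.2],
])

```text
clock: 18.72
position: [0.5664, -0.0721, 0.1471]
ee_rot: [0.549, 0.836, -0.001, -0.001]
ft_force: [0.5, -0.4, -0.4]
grip_width: 0.603
grasp_force: 0.0
```

```bash
python3 -c "
from h import *
tilt('right')
o=arc('right',80,1)"
```

```text
right wrist yel 342 z 0.068 0.084 angle 85.6 rad@.003 -0.002 rad@.075 0.0036
right wrist blue 1571 z 0.02 0.065 angle 86.5 rad@.003 -0.0016 rad@.075 0.0027
right scene blue 85 z 0.02 0.066 angle 90.6 rad@.003 -0.0176 rad@.075 -0.0184
pos [ 0.5686 -0.0724  0.1495] F [-0.1 -0.1 -0.6] grip 0.601
turn [0.004 0.001 0.001]
(np.float64(0.013197261502686712), 0.14) world [ 0.574 -0.084  0.14 ] from now: [-0.0124  0.      0.0095] after turn: [-0.0124  0.0001  0.0095]
(np.float64(0.013197261502686712), np.float64(0.09684538922892781)) world [ 0.574 -0.084  0.097] from now: [-0.0123 -0.0001  0.0527] after turn: [-0.0124  0.0001  0.0526]
arc rel (out,up): [(-0.0132, 0.0012)]
```

jog_arm([
  [-0.017, 0, 0, 0, 0, 0, -0.4],
  [-0.035, 0, 0, 0, 0, 0, -1],
  [-0.035, 0, 0.025, 0, 0, 0, -1],
  [-0.035, 0, 0.052, 0, 0, 0, -1],
  [-0.035, 0, 0.069, 0, 0, 0, -1],
])

```text
clock: 19.28
position: [0.5799, -0.1045, 0.0755]
ee_rot: [0.549, 0.836, -0.001, -0.001]
ft_force: [0.0, 0.6, -1.2]
grip_width: -0.0
grasp_force: 0.0
```

jog_arm([
  [0, 0, 0, 0, 0, 0, -1],
  [0.008, 0, 0, 0, 0, 0, -1],
  [0.015, 0, 0, 0, 0, 0, -1],
  [0.02, 0, 0, 0, 0, 0, -1],
  [0.0215, 0, 0, 0, 0, 0, -1],
])

```text
clock: 19.7
position: [0.5729, -0.0834, 0.0798]
ee_rot: [0.548, 0.836, 0.001, 0.001]
ft_force: [-0.1, -1.4, 0.4]
grip_width: -0.003
grasp_force: 0.7
```

```bash
python3 -c "
from h import *
tilt('right');tilt('left',['wrist','scene'])
o=arc('right',80,1)"
```

```text
right wrist yel 754 z 0.064 0.084 angle 91.6 rad@.003 -0.0022 rad@.075 -0.0042
right wrist blue 3323 z 0.02 0.064 angle 91.4 rad@.003 -0.0026 rad@.075 -0.0043
right scene blue 130 z 0.021 0.065 angle 80.5 rad@.003 -0.0215 rad@.075 -0.0095
left wrist blue 1420 z 0.02 0.064 angle 97.9 rad@.003 -0.0179 rad@.075 -0.028
left scene blue 130 z 0.021 0.067 angle 73.5 rad@.003 -0.0254 rad@.075 -0.0041
pos [ 0.5727 -0.0847  0.0791] F [-0.5  0.1 -0.3] grip -0.0
turn [0.001 0.    0.001]
(np.float64(0.013197261502686712), 0.14) world [ 0.574 -0.084  0.14 ] from now: [ 0.0006  0.0012 -0.0609] after turn: [ 0.0006  0.0012 -0.0609]
(np.float64(0.013197261502686712), np.float64(0.09684538922892781)) world [ 0.574 -0.084  0.097] from now: [ 0.0006  0.0012 -0.0178] after turn: [ 0.0006  0.0012 -0.0178]
arc rel (out,up): [(-0.0132, 0.0012)]
```

jog_arm([
  [-0.012, 0, 0, 0, 0, 0, -1],
  [-0.012, 0, -0.035, 0, 0, 0, -1],
  [-0.012, 0, -0.068, 0, 0, 0, -1],
  [0.02, 0, -0.068, 0, 0, 0, -1],
  [0.055, 0, -0.068, 0, 0, 0, -1],
])

```text
clock: 20.37
position: [0.5522, -0.0372, 0.1489]
ee_rot: [0.551, 0.834, 0.001, 0.002]
ft_force: [0.6, 1.3, -1.1]
grip_width: 0.001
grasp_force: 0.0
```

jog_arm([
  [0.035, 0, 0, 0, 0, 0, -1],
  [0.07, 0, 0, 0, 0, 0, -1],
  [0.1, 0, 0, 0, 0, 0, -1],
  [0.115, 0, 0, 0, 0, 0, -1],
  [0.115, 0, 0, 0, 0, 0, -1],
])

```text
clock: 20.78
position: [0.5042, 0.0744, 0.1468]
ee_rot: [0.547, 0.837, 0.001, -0.001]
ft_force: [0.3, -0.3, 0.8]
grip_width: 0.002
grasp_force: 0.0
```

```bash
python3 -c "
from h import *
tilt('left')
W=[(.036,.08),(.014,.08)]
from workcell import get_obs
o=get_obs(); steps('left',W,o['position'],o['ee_rot'])"
```

```text
left wrist blue 1119 z 0.02 0.064 angle 90.9 rad@.003 0.0043 rad@.075 0.0031
left scene blue 126 z 0.021 0.067 angle 73.2 rad@.003 -0.0249 rad@.075 -0.0031
left top blue 31 z 0.023 0.064 angle 91.0 rad@.003 -0.0175 rad@.075 -0.0187
turn [ 0.     0.001 -0.001]
(0.036, 0.08) world [0.506 0.072 0.08 ] from now: [0.0014 0.0014 0.0669] after turn: [0.0014 0.0014 0.0669]
(0.014, 0.08) world [0.515 0.051 0.08 ] from now: [-0.0206  0.0014  0.0669] after turn: [-0.0206  0.0014  0.0669]
```

Left now reads about 91° from here and 87–88° earlier, so it is upright to within measurement error and I'll leave it. Next I'll rise clear and take a final look.

jog_arm([
  [0.03, 0, -0.03, 0, 0, 0, -1],
  [0.06, 0, -0.06, 0, 0, 0, -1],
  [0.09, 0, -0.09, 0, 0, 0, -1],
  [0.12, 0, -0.11, 0, 0, 0, -1],
  [0.15, 0, -0.11, 0, 0, 0, -1],
])

```text
clock: 21.35
position: [0.4473, 0.2094, 0.2616]
ee_rot: [0.55, 0.835, 0.003, 0.001]
ft_force: [0.7, -0.1, 0.6]
grip_width: 0.002
grasp_force: 0.0
```

jog_arm([
  [0.03, 0, 0, 0, 0, 0, -1],
  [0.06, 0, 0, 0, 0, 0, -1],
  [0.06, 0, 0, 0, 0, 0, -1],
  [0.06, 0, 0, 0, 0, 0, -1],
])

```text
clock: 21.68
position: [0.4218, 0.264, 0.2565]
ee_rot: [0.548, 0.836, -0.0, 0.0]
ft_force: [0.1, -1.3, -0.5]
grip_width: 0.001
grasp_force: 0.0
```

```bash
python3 - <<'E'
from h import *; from workcell import get_obs,optics
a,b=[optics.camera(n) for n in("scene","top")]
X=cloud(b); g=masks(b)["green"]&(np.linalg.norm(X[...,:2]-C,axis=-1)<.06); print("board",X[g].mean(0).round(4),g.sum(),"before .5352 -.0245")
for w in OUT:
    for c in(a,b):
        X=cloud(c); D=X[...,:2]-C; o=OUT[w]; s=np.array([-o[1],o[0]])
        m=masks(c)["yel"]&(np.abs(D@o-HD[w])<.03)&(np.abs(D@s)<.013)&(X[...,2]>.06)&(X[...,2]<.1)
        if m.sum()>3: print(w,m.sum(),"rad",np.percentile((D@o-HD[w])[m],[10,50,90]).round(4),"z",np.median(X[...,2][m]).round(3))
cv2.imwrite("pics/f.png",cv2.resize(np.hstack([a["color"][110:290,170:345],b["color"][110:290,170:345]])[:,:,::-1],None,fx=2.2,fy=2.2))
E
```

```text
board [ 0.5378 -0.0246  0.0084] 310 before .5352 -.0245
near 50 rad [-0.0047 -0.0024  0.0002] z 0.079
near 18 rad [0.0011 0.0021 0.0024] z 0.083
far 50 rad [0.0006 0.0025 0.0042] z 0.083
far 30 rad [-0.0036 -0.0029  0.0012] z 0.08
left 25 rad [-0.0001  0.0015  0.0042] z 0.086
left 10 rad [0.0024 0.0046 0.0059] z 0.087
right 17 rad [-0.0019  0.0001  0.0014] z 0.086
right 12 rad [-0.0048 -0.0035 -0.0008] z 0.086
```

View pics/f.png

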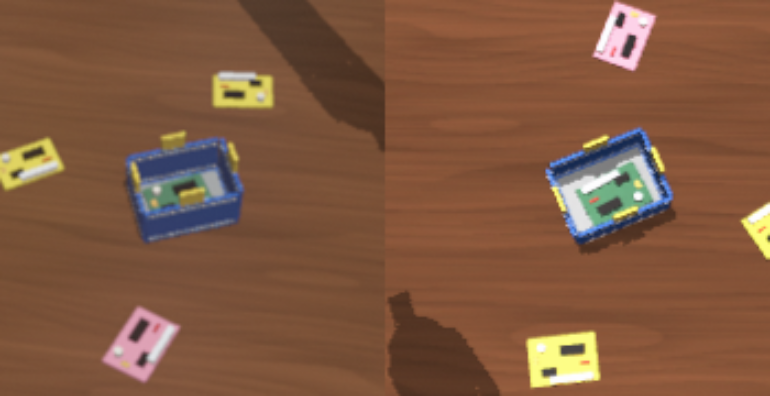

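The final view shows a closed box with all four walls upright, tabs at crop px (596,142), (657,158), (558,198) and (626,212). The board is still on the base and the arm is clear.

```bash
python3 -c "
from workcell import workorder
print(workorder.hand_in())"
```

```text
the job is handed in; nothing more can be done
None
```

All four tray walls are standing upright, measured within about 2° of square; the board is still in the tray, the meter, jar and screwdriver were never touched, and the job was handed in at about 22 s, though an early push that jammed against the left wall peaked near 110 N at the wrist, under the 120 N limit.

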